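Close and lock the water filter's cover

TASK

New filters are in the countertop water filter. Push its sprung cover down with your fingertips and, with a fingertip in the slot of each of the two round turn-locks, turn both locks a quarter turn clockwise to their stop, so that the cover is locked shut and stays down by itself. Do not lift the cover, and leave the glass, the mug and the old filter alone.

Things in the scene. Friction and masses are not known exactly. Their poses are not given: they have to be found in the camera images.
- filter_unit: Countertop water filter, low white housing, fixed. Origin on the worktop under its middle; x to its back, y to its left seen from the front, z up. Housing x -0.108 to 0.112, y -0.155 to 0.155, rim at z 0.140; in front a spout and a 10 mm drip tray (to x -0.190). Its white cover, 183 deep x 284 wide x 22 mm, is hinged along the back edge; shut, its top is at z 0.162.
- cover (a joint): Angle of the cover, rad: 0 shut, grows as it opens; starts sprung ajar, 0.19 to 0.40. About 6 N down at the locks shuts it; let go unlocked, it springs up again to 0.15 or more, so hold it down while turning the first lock. A lock catches only within 0.03 rad of shut and draws the cover in (higher, its tongue strikes the frame and blocks). Locked, it sits at about 0.017.
- cover_edge (a point): Middle of the upper front edge of the cover.
- slot_left (a point): Left turn-lock (+y): grey disc, 100 mm across, flush in the cover. This point is on its axis, on the floor of its straight slot: 46 mm wide, 84 mm long, 20 mm deep, open above, centred on the axis, running along this frame's y. Cover shut, the point is at x -0.030, y 0.072, z 0.144 in the housing's frame.
- lock_left (a joint): Turn of the left lock, rad, clockwise seen from above: 0 open (slot along the housing's y, from side to side), 1.57 locked, at a firm stop (slot from front to back). It stays where it is left; turning takes about 0.04 N m, up to 0.15 where it draws the cover down; a small detent clicks in just before the stop. Starts at 0 to 0.25.
- slot_right (a point): Right turn-lock (-y of the housing), the same as the left one; cover shut, the point is at x -0.030, y -0.072, z 0.144 in the housing's frame.
- lock_right (a joint): Turn of the right lock, as the left one, also clockwise to lock.
- tumbler: Clear glass, 80 mm across, 91 mm high, standing on the drip tray; origin at the centre of its underside.
- mug: Pale mug, 83 mm across without its handle, 94 mm high, standing on the worktop left of the housing; origin at the centre of its underside.
- old_filter: Used filter cartridge, 57 mm thick, 180 mm long, lying on the worktop right of the housing; origin under its middle.
- cover_hinge (a point): Middle of the cover's hinge line (along the housing's y), at x 0.090, z 0.140 in the housing's frame. The locks' axes are 120 mm in front of it.

How it is judged:
On the way, in this order (a step that is already met when the one before it is completed fails the run):
1. the cover is pushed down shut (value of joint cover below 0.045 rad), for 0.1 s.
2. one lock is turned home with the cover shut (value of joint cover below 0.035 rad and value of joint any of lock_left, lock_right above 1.4 rad), for 0.1 s.
At the end, for the whole second after the job is handed in: Both locks are turned to within 10 degrees of their stop and the cover stays down, within 2 degrees of shut, with nothing touching it (value of joint cover below 0.035 rad and value of joint each of lock_left, lock_right above 1.4 rad).
It fails at once if the cover is lifted open (value of joint cover above 0.55 rad).
It fails at once if the glass is moved (distance of tumbler from where it was at the start of the episode above 0.02 m or angle between tumbler's own z axis and vertical above 0.3 rad).
It fails at once if the mug is moved (distance of mug from where it was at the start of the episode above 0.02 m or angle between mug's own z axis and vertical above 0.3 rad).
It fails at once if the old filter is moved (distance of old_filter from where it was at the start of the episode above 0.02 m).
It also fails if it takes over 64 s, if anything falls off the work surface, if the arm or the gripper's body presses on something with over 40 N, if the wrist force passes 120 N, or if a joint passes its speed limit or range.

ROBOT

A 6-joint arm with a two-finger parallel gripper is mounted at the origin on a cart in front of the work surface, level with it; the furniture and walls round the work are solid. World frame = base frame: x ahead of the robot, y to its left, z up, the work surface at z = 0. Lengths are in m, angles in rad, forces in N, time in s.
With the tool pointing down it reaches from about 0.25 to 0.725 m from the base axis. Payload 4 kg.
Tool frame: the origin (TCP) lies between the finger pads; the fingertips stand 25 mm ahead of it and the grasp point (between the pads) lies 6 mm ahead of it; z points along the fingers, y is the line along which they close (so a half turn about z gives the same grasp; the last joint's range is limited). The gripper opens to 85 mm and grips with 20 to 120 N. Pads are 22 mm wide; open, the fingers measure 114 mm over their backs; the gripper's body (76 mm by 85 mm) begins 54 mm behind the grasp point. The pads swing forward as they close: fully open they stand 13 mm farther back than shut.
Start: joints at [1.212, 0.241, 0.005, 1.335, 0, 1.571], TCP at [0.176, 0.468, 0.256] pointing down, gripper open.
Joint ranges: [-2.72, 2.72], [-1.05, 1.87], [-1.09, 1.28], [-1.99, 2.15], [-1.42, 1.44], [-3.14, 3.14]. Speed limits (rad/s): [2.79, 2.79, 3.14, 3.14, 3.14, 3.14].

INTERFACE

Orientations are given as a unit quaternion [x, y, z, w].
In Python, from workcell import bot gives the robot as it stands. The module is installed in compiled form; this text tells all that it offers.
- The arm moves only by the shell command python3 -m pendant 'ROWS'. ROWS is JSON, one flat list of numbers, 7 for each row, row after row: the shift along the tool's x, y, z normalised to -1 to 1, where 1 is 0.5 m, then the turn, a rotation vector about the tool's x, y, z normalised to -1 to 1, where 1 is 180 degrees, then the opening, from 0 (shut) to 1 (fully open). In form: [tx, ty, tz, ax, ay, az, fingers, tx, ty, tz, ax, ay, az, fingers, ...]. A call has exactly 10 rows; each row is the pose to reach, as a shift and turn from the pose commanded when the call began, along the tool's axes at that moment, turning the shorter way round; what a row does not reach only later rows make up. A row lasts 1/12 s, in which the tool goes at most 41.7 mm and 7.16 degrees, less where a joint would pass 70% of its speed; a pose out of reach is approached as far as the arm can. A call with a number of a shift or a turn outside -1 to 1 is refused whole. A call with a gripper value outside its range is refused whole. The fingers move at their own pace and stop on an object; the grip force is fixed at half the most. Time passes only in rows, so rows that repeat a pose let the fingers close, or fill a call up. It gives the time, the measured TCP pose, the force, the opening and the grip force at its end, in the units of the state.
- bot.get_obs(): the state, without advancing time (a new reading comes with each control period).
- bot.camera(name): name is "scene" or "side" or "wrist"; returns a dict with "pixels" (384x512x3 uint8, red, green, blue), "mtx" (3x3 intrinsics, pixels), "cam_to_world" (4x4, takes a point from camera to world coordinates); the wrist camera has in their place "hand_eye" (4x4, takes a point from camera to tool coordinates, whose origin is the TCP and whose axes are the flange's). Camera axes: x right, y up, looking along -z (the intrinsics and any distortion apply to the point x, -y, -z); pixel columns grow to the right and rows downward; lengths in m; the calibration is good to about 2 mm. A picture is of the moment at which its call begins: read the wrist's pose just before it. There is no depth.
- bot.job_done(): hands the job in; it is judged then, once.
The state is a dict: "clock": time; "joint_pos": joint angles; "joint_vel": joint speeds; "tau": joint torques, N m; "eef_pos": TCP position; "tool_rot": TCP orientation; "ft_force": force on the tool from outside, world axes, zero at the start; "ft_torque": the same for the moment, N m; "grip_width": finger opening in m; "grasp_force": force on a finger pad.
Only numpy, scipy, OpenCV 4.12 (cv2) and the standard library are available. Lean on these libraries where they do the work, as an engineer would, in place of code of your own. Each camera call takes 0.05 s, during which the arm holds its last target. There are 200 camera calls.

## Working session

There is one attempt and no reset: what is moved stays moved. The work goes in short steps, Python scripts to look and compute and a shell command to move; the robot and the scene stay as the last step left them, time stands still between calls to the robot, and variables do not carry over. Pictures are saved under pics/ and viewed, at most 10 in all, crops included, and the job is handed in when it is done.

```bash
mkdir -p pics; cat > h.py <<'E'
import numpy as np, cv2
from workcell import bot
from scipy.spatial.transform import Rotation as R
def cam(n):
    o=bot.get_obs(); c=bot.camera(n); K=np.array(c["mtx"])
    if n=="wrist":
        T=np.eye(4);T[:3,:3]=R.from_quat(o["tool_rot"]).as_matrix();T[:3,3]=o["eef_pos"]
        M=T@np.array(c["hand_eye"])
    else: M=np.array(c["cam_to_world"])
    return np.array(c["pixels"]),K,M,c
def ray(K,M,p):
    d=np.linalg.inv(K)@[p[0],p[1],1.]; d=M[:3,:3]@(d*[1,-1,-1]); return M[:3,3],d
def onz(K,M,p,z):
    o,d=ray(K,M,p); return o+d*(z-o[2])/d[2]
def proj(K,M,P):
    q=np.linalg.inv(M)@np.append(P,1); q=K@(q[:3]*[1,-1,-1]); return q[:2]/q[2]
def save(n,px): cv2.imwrite("pics/"+n+".png",px[...,::-1])
E
python3 - <<'E'
from h import *
for n in ["scene","side"]:
    px,K,M,c=cam(n); save(n+"0",px); print(n,[k for k in c],K.tolist(),M.round(3).tolist())
px,K,M,c=cam("wrist"); save("wrist0",px);print(K.tolist(),c["hand_eye"])
print(bot.get_obs())
E
```

```text
scene ['pixels', 'mtx', 'cam_to_world'] [[380.77445698952187, 0.0, 250.74461877892924], [0.0, 380.77445698952187, 195.3069586381506], [0.0, 0.0, 1.0]] [[0.634, 0.392, -0.666, -0.003], [-0.773, 0.324, -0.545, -0.49], [0.002, 0.861, 0.508, 0.565], [0.0, 0.0, 0.0, 1.0]]
side ['pixels', 'mtx', 'cam_to_world'] [[438.6752557053769, 0.0, 251.1036223606059], [0.0, 438.6752557053769, 197.94656546785532], [0.0, 0.0, 1.0]] [[0.389, 0.686, -0.615, -0.182], [-0.921, 0.303, -0.245, -0.337], [0.018, 0.662, 0.749, 1.102], [0.0, 0.0, 0.0, 1.0]]
[[338.0337627098317, 0.0, 260.52083995180095], [0.0, 338.0337627098317, 193.01155831974737], [0.0, 0.0, 1.0]] [[-9.22775998e-04  9.60050006e-01  2.79826973e-01  7.04309210e-02]
 [ 9.99999570e-01  9.11540147e-04  1.70289082e-04  3.19321889e-04]
 [-9.15874863e-05  2.79827010e-01 -9.60050434e-01 -1.17106275e-01]
 [ 0.00000000e+00  0.00000000e+00  0.00000000e+00  1.00000000e+00]]
{'clock': 0.15, 'joint_pos': array([ 1.21202808e+00,  2.41250919e-01,  4.04181713e-03,  1.33521013e+00,
       -5.41162837e-06,  1.57078739e+00]), 'joint_vel': array([ 0.00105622, -0.00209036,  0.00376512,  0.00095818, -0.00018482,
       -0.000217  ]), 'tau': array([-2.46436193e-04, -3.72635078e+01,  2.52638787e+01,  1.23694495e-02,
        8.74706899e-06,  8.31900650e-06]), 'eef_pos': array([0.17540789, 0.46775352, 0.25561505]), 'tool_rot': array([ 1.78419158e-01,  9.83954240e-01, -7.98914168e-04, -1.42123511e-04]), 'ft_force': array([ 0.75581554, -1.0745676 , -0.05624604]), 'ft_torque': array([ 0.01155862,  0.02023949, -0.03758635]), 'grasp_force': 0.0, 'grip_width': 0.08543527851466343}
```

View pics/scene0.png

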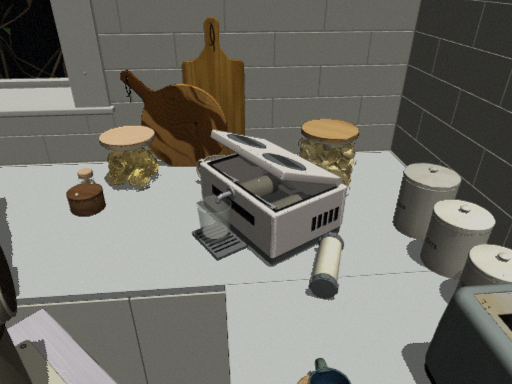

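View pics/side0.png

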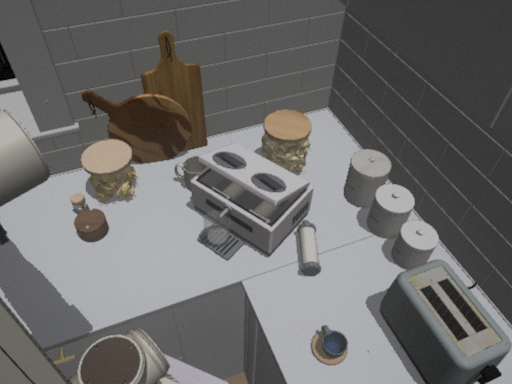

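The housing is centred near scene (270,195) and side (250,200), with the cover ajar, the mug behind it on the left and the old filter on the right. I'll enlarge both views to get the corners.

```bash
python3 - <<'E'
import cv2
a=cv2.imread("pics/scene0.png")[120:270,185:355]; b=cv2.imread("pics/side0.png")[140:260,180:330]
cv2.imwrite("pics/sc.png",cv2.resize(a,None,fx=4,fy=4,interpolation=cv2.INTER_CUBIC)[:600])
cv2.imwrite("pics/si.png",cv2.resize(b,None,fx=5,fy=5,interpolation=cv2.INTER_CUBIC))
E
```

```text
(no output)
```

View pics/sc.png

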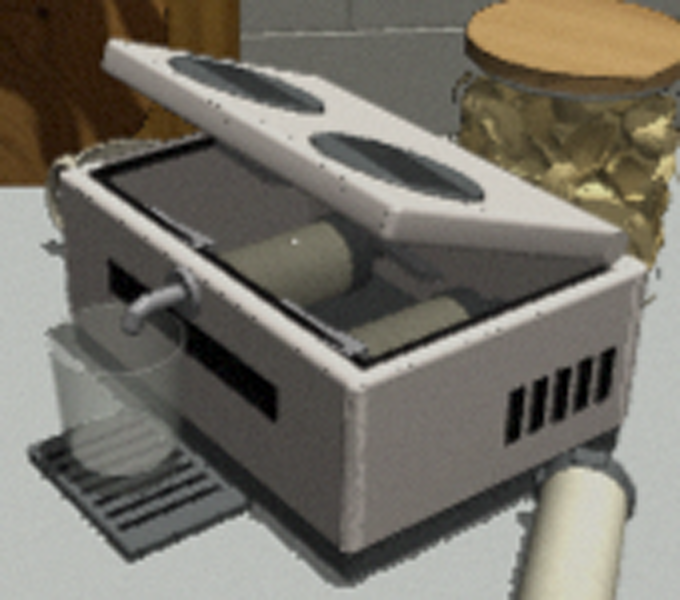

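View pics/si.png

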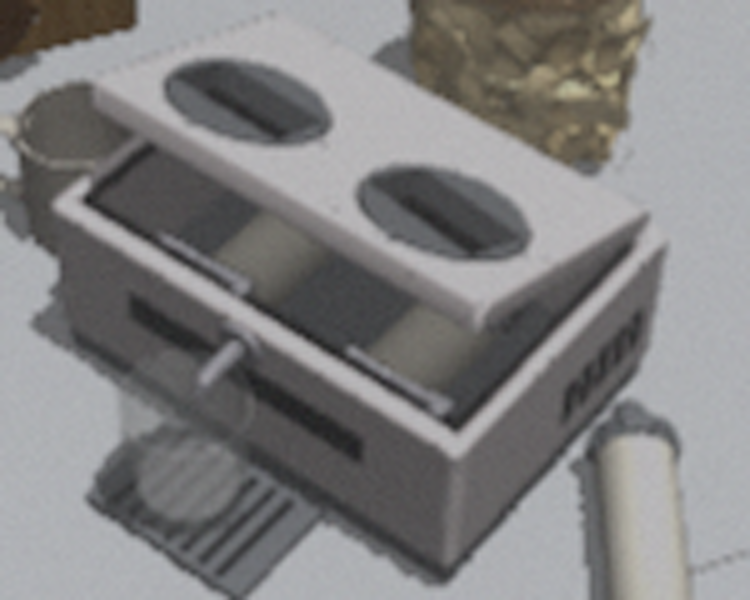

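The housing's rim corners, cover corners and both grey discs with their slots are clear in both crops. Triangulating them now.

```bash
python3 - <<'E'
from h import *
_,Ka,Ma,_=cam("scene"); _,Kb,Mb,_=cam("side")
pts=dict(rFL=((66,178),(62,206)),rFR=((356,386),(455,445)),rBR=((645,270),(664,240)),cFL=((108,42),(97,92)),cFR=((390,225),(482,312)),L=((247,83),(247,101)),Rr=((397,165),(443,212)),
 bFR=((345,578),(445,578)))
W={}
for k,(a,b) in pts.items():
    a=np.array([(a[0]+.5)/4-.5+185,(a[1]+.5)/4-.5+120]); b=np.array([(b[0]+.5)/5-.5+180,(b[1]+.5)/5-.5+140])
    o,d=ray(Ka,Ma,a);p,e=ray(Kb,Mb,b);d/=np.linalg.norm(d);e/=np.linalg.norm(e)
    s=np.linalg.lstsq(np.c_[d,-e],p-o,rcond=None)[0]; x,y=o+s[0]*d,p+s[1]*e
    W[k]=(x+y)/2; print(k,W[k].round(4),"gap",np.linalg.norm(x-y).round(4),"z.14:",onz(Ka,Ma,a,.14).round(4)[:2],onz(Kb,Mb,b,.14).round(4)[:2])
for a,b,l in [("rFL","rFR",.31),("rFR","rBR",.22),("L","Rr",.144),("cFL","cFR",.284)]:
    v=W[b]-W[a];print(a,b,np.linalg.norm(v).round(4),l,"heading",np.degrees(np.arctan2(v[1],v[0])).round(2))
E
```

```text
rFL [0.604  0.1717 0.1335] gap 0.0009 z.14: [0.5942 0.1617] [0.5992 0.1682]
rFR [ 0.5338 -0.1125  0.1286] gap 0.0002 z.14: [ 0.5196 -0.1223] [ 0.5255 -0.1151]
rBR [ 0.7258 -0.1745  0.1356] gap 0.0036 z.14: [ 0.7204 -0.1786] [ 0.72   -0.1741]
cFL [0.6203 0.1466 0.2262] gap 0.0044 z.14: [0.7832 0.3096] [0.6966 0.195 ]
cFR [ 0.5611 -0.1116  0.2115] gap 0.0029 z.14: [ 0.673  -0.0346] [ 0.6224 -0.0943]
L [0.6693 0.0753 0.2031] gap 0.0022 z.14: [0.7885 0.174 ] [0.7278 0.1047]
Rr [ 0.6316 -0.0641  0.2033] gap 0.002 z.14: [0.7444 0.0104] [ 0.6878 -0.0443]
bFR [ 0.5283 -0.1145  0.0051] gap 0.0012 z.14: [ 0.3997 -0.205 ] [ 0.4415 -0.1421]
rFL rFR 0.2928 0.31 heading -103.88
rFR rBR 0.2019 0.22 heading -17.91
L Rr 0.1444 0.144 heading -105.14
cFL cFR 0.2653 0.284 heading -102.91
```

```bash
python3 -m pendant '[-0.1,-0.05,-0.15,0,0,0,0.5,-0.2,-0.1,-0.15,0,0,0,0.5,-0.3,-0.15,-0.15,0,0,-0.01,0.5,-0.4,-0.2,-0.15,0,0,-0.02,0.5,-0.5,-0.23,-0.15,0,0,-0.03,0.5,-0.6,-0.266,-0.15,0,0,-0.03,0.5,-0.6,-0.266,-0.15,0,0,-0.03,0.5,-0.6,-0.266,-0.15,0,0,-0.03,0.5,-0.6,-0.266,-0.15,0,0,-0.03,0.5,-0.6,-0.266,-0.15,0,0,-0.03,0.5]'
cat >> h.py <<'E'
def to(P,head=None):
    """tool-axis rows to reach world TCP P with tool y heading (deg)"""
    o=bot.get_obs(); r=R.from_quat(o["tool_rot"]); m=r.as_matrix()
    h=np.degrees(np.arctan2(m[1,1],m[0,1])); 
    v=m.T@(np.array(P)-o["eef_pos"])/.5
    print("t",v.round(4),"head",h.round(2),"az",None if head is None else round(((h-head+180)%360-180)/180,4))
    print("pos",o["eef_pos"].round(4),"tilt",m[:,2].round(4),"J",o["joint_pos"].round(2),"F",o["ft_force"].round(1),"M",o["ft_torque"].round(2),"gw",round(o["grip_width"],4),"t",o["clock"])
E
python3 -c "
from h import *
to([.6505,.0056,.33],74.9)"
```

```text
clock: 1.08
eef_pos: [0.4123, 0.2356, 0.3312]
tool_rot: [0.135, 0.991, -0.0, 0.0]
ft_force: [-0.3, 0.7, -0.2]
grip_width: 0.0426
grasp_force: 0.0
t [-0.5819 -0.3159  0.0031] head 74.49 az -0.0023
pos [0.4123 0.2356 0.3312] tilt [ 8.e-04 -8.e-04 -1.e+00] J [ 0.52  0.17  0.11  1.51 -0.    0.79] F [-0.3  0.7 -0.2] M [-0.    0.04 -0.02] gw 0.0426 t 1.0833
```

```bash
python3 -m pendant '[-0.58,-0.316,0,0,0,0,0.5,-0.58,-0.316,0,0,0,0,0.5,-0.58,-0.316,0,0,0,0,0.5,-0.58,-0.316,0,0,0,0,0.5,-0.58,-0.316,0,0,0,0,0.5,-0.58,-0.316,0,0,0,0,0.5,-0.58,-0.316,0,0,0,0,0.5,-0.58,-0.316,0,0,0,0,0.5,-0.58,-0.316,0,0,0,0,0.5,-0.58,-0.316,0,0,0,0,0.5]'
python3 - <<'E'
from h import *
px,K,M,c=cam("wrist"); save("w1",px); np.savez("w1.npz",K=K,M=M)
to([.6505,.0056,.33],74.9)
E
```

```text
clock: 1.92
eef_pos: [0.6491, 0.0092, 0.3284]
tool_rot: [0.133, 0.991, -0.0, -0.002]
ft_force: [-0.7, 0.5, 0.1]
grip_width: 0.0428
grasp_force: 0.0
t [-0.0067 -0.0081 -0.0006] head 74.82 az -0.0005
pos [0.6483 0.0104 0.3297] tilt [-2.9e-03  7.0e-04 -1.0e+00] J [0.02 0.56 0.67 1.68 0.   0.28] F [-0.4 -0.1  0.2] M [ 0.01 -0.   -0.02] gw 0.0429 t 1.9667
```

View pics/w1.png

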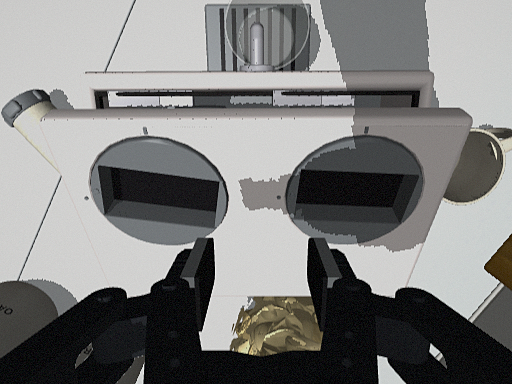

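Wrist view: right lock's disc is centred near (159,190) with its slot ~7° clockwise, left disc near (355,189) with its slot ~3° clockwise. Front rim runs along row ~75, cover front edge along row ~113.

```bash
python3 - <<'E'
from h import *
d=np.load("w1.npz");K,M=d["K"],d["M"]
Rp,Lp=(159,190),(355,189)
from scipy.optimize import brentq
f=lambda z:np.linalg.norm(onz(K,M,Rp,z)-onz(K,M,Lp,z))-.144
z=brentq(f,.1,.3); Rr,L=onz(K,M,Rp,z),onz(K,M,Lp,z); print("z",z,Rr,L)
f2=lambda z:np.linalg.norm(onz(K,M,(42,112),z)-onz(K,M,(472,112),z))-.284
z2=brentq(f2,.1,.4); print("edge z",z2)
v=L-Rr; print("y head",np.degrees(np.arctan2(v[1],v[0])))
a,b=onz(K,M,(90,73),.14),onz(K,M,(430,72),.14);v=b-a;print("rim",a,b,np.linalg.norm(v),np.degrees(np.arctan2(v[1],v[0])))
# origin from disc centres
for z in (z,.203):
  Rr,L=onz(K,M,Rp,z),onz(K,M,Lp,z);v=L-Rr
  th=brentq(lambda t:.12*np.sin(t)+.022*np.cos(t)-(z-.14),0,.6); hx=.09-.12*np.cos(th)+.022*np.sin(th)
  y=v[:2]/np.linalg.norm(v[:2]); x=np.array([y[1],-y[0]]); O=(Rr[:2]+L[:2])/2-hx*x
  xo=.09-.12*np.cos(th)+.004*np.sin(th)
  print("th",th,"O",O,"shut L",O-.03*x+.072*y,"R",O-.03*x-.072*y,"open slot xo",xo,"zo",.14+.12*np.sin(th)+.004*np.cos(th),"rim front x", ((a+b)[:2]/2-O)@x,((a+b)[:2]/2-O)@y)
E
```

```text
z 0.20633764717253922 [ 0.62604553 -0.06172741  0.20633765] [0.6633838  0.07734758 0.20633765]
edge z 0.21640234021965069
y head 74.97185197855805
rim [ 0.52497621 -0.10770228  0.14      ] [0.60099537 0.1724212  0.14      ] 0.2902551855601566 74.81689801194746
th 0.393580627861603 O [0.65667904 0.00459794] shut L [0.64637422 0.08191424] R [ 0.60903595 -0.05716075] open slot xo -0.01929102755103412 zo 0.18971389440427192 rim front x -0.09768719275297517 0.0025179830296570955
th 0.3613142634812203 O [0.65957184 0.00377623] shut L [0.64926702 0.08109253] R [ 0.61192875 -0.05798246] open slot xo -0.020837948349514974 zo 0.18616220538135342 rim front x -0.10069411459952997 0.0025615010618614126
```

```bash
python3 -c "
from h import *
to([.624,-.0613,.26],68)"
```

```text
t [ 0.009  -0.1511  0.1394] head 74.82 az 0.0379
pos [0.6483 0.0104 0.3297] tilt [-2.9e-03  7.0e-04 -1.0e+00] J [0.02 0.56 0.67 1.68 0.   0.28] F [-0.4 -0.1  0.2] M [ 0.01 -0.   -0.02] gw 0.0429 t 1.9667
```

```bash
python3 -m pendant '[0.009,-0.05,0,0,0,0.038,0.45,0.009,-0.1,0.02,0,0,0.038,0.45,0.009,-0.15,0.06,0,0,0.038,0.45,0.009,-0.15,0.1,0,0,0.038,0.45,0.009,-0.15,0.14,0,0,0.038,0.45,0.009,-0.15,0.14,0,0,0.038,0.45,0.009,-0.15,0.14,0,0,0.038,0.45,0.009,-0.15,0.14,0,0,0.038,0.45,0.009,-0.15,0.14,0,0,0.038,0.45,0.009,-0.15,0.14,0,0,0.038,0.45]'
python3 - <<'E'
from h import *
px,K,M,c=cam("wrist"); save("w2",px); np.savez("w2.npz",K=K,M=M)
to([.624,-.0613,.22],68)
E
```

```text
clock: 2.8
eef_pos: [0.6252, -0.0606, 0.2633]
tool_rot: [0.19, 0.982, 0.0, 0.002]
ft_force: [0.2, 0.1, 0.7]
grip_width: 0.0389
grasp_force: 0.0
t [ 0.0018 -0.0018  0.0857] head 68.05 az 0.0003
pos [ 0.6251 -0.0608  0.2629] tilt [ 2.7e-03 -2.0e-04 -1.0e+00] J [-0.1   0.5   0.4   1.47  0.    0.29] F [ 0.6  0.3 -0.1] M [-0.    0.02  0.02] gw 0.0385 t 2.85
```

View pics/w2.png

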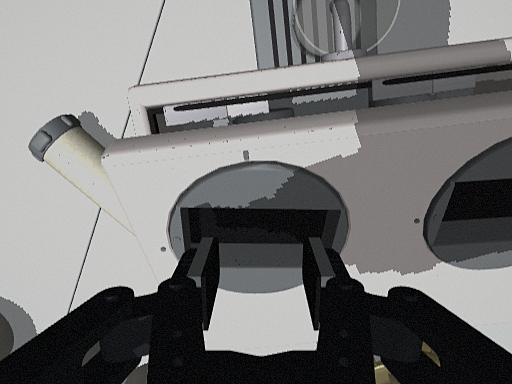

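The slot is parallel to the fingers, with disc and gripper both centred near column 260. Descending into it.

```bash
python3 -c "
from h import *
d=np.load('w2.npz')
for z in(.2,.206):
  p=onz(d['K'],d['M'],(260,228),z);print(p)"
python3 -m pendant '[0,0,0.02,0,0,0,0.45,0,0,0.04,0,0,0,0.45,0,0,0.06,0,0,0,0.45,0,0,0.08,0,0,0,0.45,0,0,0.08,0,0,0,0.45,0,0,0.08,0,0,0,0.45,0,0,0.08,0,0,0,0.45,0,0,0.08,0,0,0,0.45,0,0,0.08,0,0,0,0.45,0,0,0.08,0,0,0,0.45]'
python3 -c "
from h import *
to([.6143,-.0588,.17],68)"
```

```text
[ 0.62817647 -0.06171419  0.2       ]
[ 0.62589137 -0.0607878   0.206     ]
clock: 3.68
eef_pos: [0.6247, -0.0613, 0.2219]
tool_rot: [0.191, 0.982, 0.0, 0.001]
ft_force: [0.5, -0.2, 0.6]
grip_width: 0.0386
grasp_force: 0.0
t [ 0.0213 -0.0032  0.1038] head 68.0 az 0.0
pos [ 0.6247 -0.0613  0.2219] tilt [ 1.2e-03 -1.0e-04 -1.0e+00] J [-0.1   0.51  0.32  1.37  0.    0.29] F [ 0.5 -0.2  0.6] M [-0.01  0.07 -0.05] gw 0.0386 t 3.6833
```

```bash
python3 -m pendant '[0,0,0.015,0,0,0,0.45,0,0,0.03,0,0,0,0.45,0.004,0,0.045,0,0,0,0.45,0.009,0,0.06,0,0,0,0.45,0.014,0,0.075,0,0,0,0.45,0.018,0,0.09,0,0,0,0.45,0.02,0,0.1,0,0,0,0.45,0.02,0,0.1,0,0,0,0.45,0.02,0,0.1,0,0,0,0.45,0.02,0,0.1,0,0,0,0.45]'
python3 -c "
from h import *
to([.6143,-.0588,.17],68)"
```

```text
clock: 4.52
eef_pos: [0.6149, -0.0573, 0.171]
tool_rot: [0.191, 0.982, 0.0, -0.0]
ft_force: [0.4, -0.7, 1.8]
grip_width: 0.0385
grasp_force: 1.1
t [-0.     -0.0032  0.0021] head 68.01 az 0.0
pos [ 0.6149 -0.0573  0.171 ] tilt [-7.e-04  4.e-04 -1.e+00] J [-0.09  0.52  0.19  1.24  0.    0.29] F [ 0.4 -0.7  1.8] M [-0.21 -0.25  0.05] gw 0.0385 t 4.5167
```

```bash
python3 -m pendant '[0,0,0.002,0,0,0,0.45,0,0,0.004,0,0,0,0.45,0,0,0.006,0,0,0,0.45,0,0,0.008,0,0,0,0.45,0,0,0.01,0,0,0,0.45,0,0,0.01,0,0,0,0.45,0,0,0.01,0,0,0,0.45,0,0,0.01,0,0,0,0.45,0,0,0.01,0,0,0,0.45,0,0,0.01,0,0,0,0.45]'
python3 - <<'E'
from h import *
to([.6143,-.0588,.165],68)
px,K,M,c=cam("side"); a=px[140:260,180:330]
b=cam("scene")[0][120:270,185:355]
save("s3",np.hstack([cv2.resize(a,(400,320),interpolation=2),cv2.resize(b,(363,320),interpolation=2)]))
E
```

```text
clock: 5.35
eef_pos: [0.6148, -0.0573, 0.1677]
tool_rot: [0.191, 0.982, 0.0, 0.0]
ft_force: [-2.0, -0.2, 9.3]
grip_width: 0.0384
grasp_force: 4.4
t [-0.0002 -0.0032  0.0054] head 68.01 az 0.0001
pos [ 0.6148 -0.0573  0.1677] tilt [ 3.e-04  4.e-04 -1.e+00] J [-0.09  0.52  0.18  1.24  0.    0.29] F [-2.  -0.2  9.3] M [-0.09  0.45  0.03] gw 0.0384 t 5.35
```

View pics/s3.png

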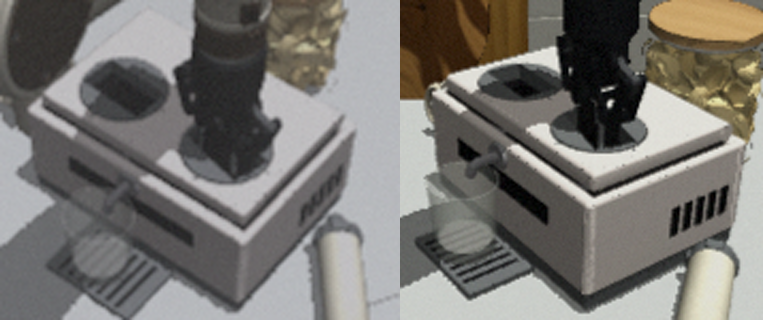

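The cover lies down on the housing in both views, with the fingers in the right slot. Pressing a little further and starting the turn.

```bash
python3 -m pendant '[0,0,0.004,0,0,0,0.45,0,0,0.006,0,0,0,0.45,0,0,0.008,0,0,0,0.45,0,0,0.008,0,0,0,0.45,0,0,0.008,0,0,0,0.45,0,0,0.008,0,0,0.03,0.45,0,0,0.008,0,0,0.06,0.45,0,0,0.008,0,0,0.09,0.45,0,0,0.008,0,0,0.12,0.45,0,0,0.008,0,0,0.12,0.45]'
python3 -c "
from h import *
to([.6143,-.0588,.165],-50)"
```

```text
clock: 6.28
eef_pos: [0.6157, -0.057, 0.1675]
tool_rot: [0.373, 0.928, 0.001, 0.002]
ft_force: [-5.6, 2.2, 22.7]
grip_width: 0.0385
grasp_force: 11.3
t [-0.0004 -0.0046  0.0049] head 46.24 az 0.5347
pos [ 0.6157 -0.057   0.1675] tilt [ 5.1e-03  5.0e-04 -1.0e+00] J [-0.09  0.52  0.18  1.23  0.    0.67] F [-5.6  2.2 22.7] M [ 0.16  1.35 -0.03] gw 0.0385 t 6.2833
```

```bash
python3 -m pendant '[0,0,0,0,0,0.03,0.45,0,0,0,0,0,0.06,0.45,0,0,0,0,0,0.09,0.45,0,0,0,0,0,0.12,0.45,0,0,0,0,0,0.15,0.45,0,0,0,0,0,0.18,0.45,0,0,0,0,0,0.21,0.45,0,0,0,0,0,0.24,0.45,0,0,0,0,0,0.27,0.45,0,0,0,0,0,0.27,0.45]'
python3 -c "
from h import *
to([.6143,-.0588,.165],-50)"
```

```text
clock: 7.12
eef_pos: [0.6177, -0.0577, 0.1676]
tool_rot: [0.722, 0.692, 0.003, 0.003]
ft_force: [0.2, -0.6, 19.0]
grip_width: 0.0382
grasp_force: 9.7
t [-0.0025 -0.0068  0.005 ] head -2.38 az 0.2646
pos [ 0.6177 -0.0577  0.1676] tilt [ 9.1e-03 -6.0e-04 -1.0e+00] J [-0.09  0.52  0.18  1.23  0.    1.52] F [ 0.2 -0.6 19. ] M [-0.08  0.35  0.01] gw 0.0382 t 7.1167
```

```bash
python3 -m pendant '[0,0,0,0,0,0.03,0.45,0,0,0,0,0,0.06,0.45,0,0,0,0,0,0.09,0.45,0,0,0,0,0,0.12,0.45,0,0,0,0,0,0.15,0.45,0,0,0,0,0,0.18,0.45,0,0,0,0,0,0.2,0.45,0,0,0,0,0,0.2,0.45,0,0,0,0,0,0.2,0.45,0,0,0,0,0,0.2,0.45]'
python3 -c "
from h import *
to([.6143,-.0588,.165],-50)"
```

```text
clock: 7.95
eef_pos: [0.6168, -0.0594, 0.1675]
tool_rot: [0.9, 0.436, 0.002, 0.003]
ft_force: [-2.3, -4.6, 20.1]
grip_width: 0.0385
grasp_force: 10.3
t [-0.0021 -0.0047  0.005 ] head -38.27 az 0.0652
pos [ 0.6168 -0.0594  0.1675] tilt [ 0.0072 -0.0038 -1.    ] J [-0.09  0.52  0.18  1.23 -0.    2.14] F [-2.3 -4.6 20.1] M [-0.88  0.84  0.13] gw 0.0385 t 7.95
```

```bash
python3 -m pendant '[0,0,0,0,0,0.01,0.45,0,0,0,0,0,0.02,0.45,0,0,0,0,0,0.03,0.45,0,0,0,0,0,0.04,0.45,0,0,0,0,0,0.05,0.45,0,0,0,0,0,0.06,0.45,0,0,0,0,0,0.06,0.45,0,0,0,0,0,0.06,0.45,0,0,0,0,0,0.06,0.45,0,0,0,0,0,0.06,0.45]'
python3 -c "
from h import *
to([.6143,-.0588,.165],-50)"
```

```text
clock: 8.78
eef_pos: [0.616, -0.0595, 0.1675]
tool_rot: [0.936, 0.351, 0.002, 0.003]
ft_force: [-4.7, -5.9, 22.5]
grip_width: 0.0384
grasp_force: 24.8
t [-0.0016 -0.0034  0.005 ] head -48.92 az 0.006
pos [ 0.616  -0.0595  0.1675] tilt [ 0.0056 -0.0045 -1.    ] J [-0.09  0.52  0.18  1.23 -0.    2.33] F [-4.7 -5.9 22.5] M [-1.11  1.21  1.06] gw 0.0384 t 8.7833
```

Moment of 1 N m: the right lock is on its stop. Unload, lift, and check.

```bash
python3 -m pendant '[0,0,-0.008,0,0,-0.02,0.45,0,0,-0.016,0,0,-0.06,0.45,0,0,-0.03,0,0,-0.08,0.45,0,0,-0.06,0,0,-0.08,0.45,0,0,-0.1,0,0,-0.08,0.45,0,0,-0.15,0,0,-0.08,0.45,0,0,-0.2,0,0,-0.12,0.45,0,0,-0.25,0,0,-0.16,0.45,0,0,-0.3,0,0,-0.2,0.45,0,0,-0.3,0,0,-0.2,0.45]'
python3 - <<'E'
from h import *
px,K,M,c=cam("wrist"); save("w4",px); np.savez("w4.npz",K=K,M=M)
to([.6517,.0803,.3],72)
E
```

```text
clock: 9.62
eef_pos: [0.6162, -0.0573, 0.3175]
tool_rot: [0.781, 0.624, 0.003, 0.002]
ft_force: [-0.6, -0.2, 0.5]
grip_width: 0.0384
grasp_force: 0.0
t [0.2842 0.008  0.0301] head -13.0 az -0.4722
pos [ 0.6158 -0.0573  0.3149] tilt [ 4.1e-03  2.0e-04 -1.0e+00] J [-0.09  0.48  0.49  1.59  0.    1.7 ] F [ 0.5  0.1 -0.6] M [ 0.    0.02 -0.05] gw 0.0381 t 9.6667
```

View pics/w4.png

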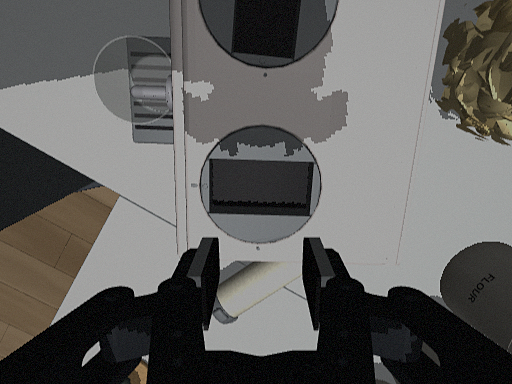

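The right lock's slot now runs front to back (disc centre ~(261,184)) and the cover stays down. Compute the left lock from this.

```bash
python3 - <<'E'
from h import *
d=np.load("w4.npz");p=onz(d['K'],d['M'],(261,184),.162)
a,b=onz(d['K'],d['M'],(236,53),.162),onz(d['K'],d['M'],(294,59),.162)
u=np.radians(74.9);L=p+.144*np.array([np.cos(u),np.sin(u),0]);print("R",p,"L",L)
to([.6517,.0803,.3],72);to([L[0],L[1],.3],72)
E
```

```text
R [ 0.61823239 -0.05780764  0.162     ] L [0.65574504 0.08122042 0.162     ]
t [0.2842 0.008  0.0301] head -13.0 az -0.4722
pos [ 0.6158 -0.0573  0.3149] tilt [ 4.1e-03  2.0e-04 -1.0e+00] J [-0.09  0.48  0.49  1.59  0.    1.7 ] F [ 0.5  0.1 -0.6] M [ 0.    0.02 -0.05] gw 0.0381 t 9.6667
t [0.2878 0.0154 0.0302] head -13.0 az -0.4722
pos [ 0.6158 -0.0573  0.3149] tilt [ 4.1e-03  2.0e-04 -1.0e+00] J [-0.09  0.48  0.49  1.59  0.    1.7 ] F [ 0.5  0.1 -0.6] M [ 0.    0.02 -0.05] gw 0.0381 t 9.6667
```

```bash
python3 -m pendant '[0.05,0,0,0,0,-0.039,0.45,0.1,0,0,0,0,-0.078,0.45,0.15,0.01,0,0,0,-0.117,0.45,0.2,0.01,0,0,0,-0.156,0.45,0.25,0.012,0,0,0,-0.195,0.45,0.287,0.012,0,0,0,-0.234,0.45,0.287,0.012,0,0,0,-0.273,0.45,0.287,0.012,0,0,0,-0.312,0.45,0.287,0.012,0,0,0,-0.351,0.45,0.287,0.012,0,0,0,-0.39,0.45]'
python3 -c "
from h import *
to([.654,.081,.2],72)"
```

```text
clock: 10.5
eef_pos: [0.6522, 0.0815, 0.3095]
tool_rot: [0.28, 0.96, -0.001, -0.003]
ft_force: [-0.4, -0.5, -0.4]
grip_width: 0.0384
grasp_force: 0.0
t [-0.0045  0.0017  0.2191] head 57.51 az -0.0805
pos [0.6522 0.0815 0.3095] tilt [-5.3e-03 -2.0e-04 -1.0e+00] J [0.12 0.58 0.65 1.65 0.   0.69] F [-0.4 -0.5 -0.4] M [-0.02  0.01 -0.  ] gw 0.0384 t 10.5
```

```bash
python3 -m pendant '[-0.004,0,0,0,0,-0.04,0.45,-0.004,0,0,0,0,-0.08,0.45,-0.004,0,0,0,0,-0.08,0.45,-0.004,0,0.05,0,0,-0.08,0.45,-0.004,0,0.1,0,0,-0.08,0.45,-0.004,0,0.14,0,0,-0.08,0.45,-0.004,0,0.14,0,0,-0.08,0.45,-0.004,0,0.14,0,0,-0.08,0.45,-0.004,0,0.14,0,0,-0.08,0.45,-0.004,0,0.14,0,0,-0.08,0.45]'
python3 - <<'E'
from h import *
px,K,M,c=cam("wrist"); save("w5",px)
to([.654,.081,.17],72)
E
```

```text
clock: 11.33
eef_pos: [0.6557, 0.08, 0.2441]
tool_rot: [0.16, 0.987, 0.0, 0.001]
ft_force: [0.3, 0.3, 1.0]
grip_width: 0.0387
grasp_force: 0.0
t [0.0045 0.0005 0.1484] head 71.55 az -0.0025
pos [0.6558 0.08   0.2442] tilt [ 3.2e-03  5.0e-04 -1.0e+00] J [0.12 0.58 0.48 1.47 0.   0.44] F [ 0.2 -0.1 -0.6] M [ 0.    0.   -0.02] gw 0.0383 t 11.3833
```

View pics/w5.png

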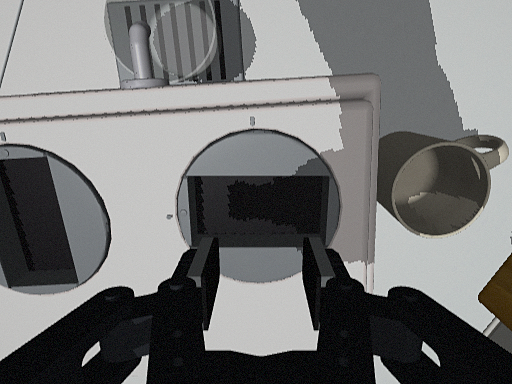

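Left slot is aligned with the fingers, disc centre ~(259,206), gripper column ~261. Descend to the floor and press.

```bash
python3 -m pendant '[0.002,0,0.03,0,0,0,0.45,0.004,0,0.06,0,0,0,0.45,0.004,0,0.09,0,0,0,0.45,0.004,0,0.12,0,0,0,0.45,0.004,0,0.14,0,0,0,0.45,0.004,0,0.148,0,0,0,0.45,0.004,0,0.152,0,0,0,0.45,0.004,0,0.154,0,0,0,0.45,0.004,0,0.154,0,0,0,0.45,0.004,0,0.154,0,0,0,0.45]'
python3 -c "
from h import *
to([.654,.081,.165],-50)"
```

```text
clock: 12.22
eef_pos: [0.653, 0.0806, 0.1678]
tool_rot: [0.16, 0.987, 0.0, 0.001]
ft_force: [-4.1, -0.1, 5.0]
grip_width: 0.0383
grasp_force: 2.5
t [-0.0015  0.0014  0.0055] head 71.59 az 0.6755
pos [0.653  0.0806 0.1678] tilt [ 1.4e-03  3.0e-04 -1.0e+00] J [0.12 0.6  0.32 1.29 0.   0.44] F [-4.1 -0.1  5. ] M [-0.16  0.76 -0.07] gw 0.0383 t 12.2167
```

```bash
python3 -m pendant '[0,0,0.006,0,0,0,0.45,0,0,0.008,0,0,0.03,0.45,0,0,0.008,0,0,0.06,0.45,0,0,0.008,0,0,0.09,0.45,0,0,0.008,0,0,0.12,0.45,0,0,0.008,0,0,0.15,0.45,0,0,0.008,0,0,0.18,0.45,0,0,0.008,0,0,0.21,0.45,0,0,0.008,0,0,0.24,0.45,0,0,0.008,0,0,0.27,0.45]'
python3 -c "
from h import *
to([.654,.081,.165],-50)"
```

```text
clock: 13.05
eef_pos: [0.6542, 0.0803, 0.1676]
tool_rot: [0.554, 0.832, 0.002, 0.003]
ft_force: [-5.8, -1.4, 17.1]
grip_width: 0.0382
grasp_force: 8.6
t [0.0015 0.0002 0.0052] head 22.71 az 0.404
pos [0.6542 0.0803 0.1676] tilt [ 6.7e-03 -1.0e-04 -1.0e+00] J [ 0.12  0.6   0.32  1.28 -0.    1.3 ] F [-5.8 -1.4 17.1] M [-0.45  1.52  0.01] gw 0.0382 t 13.05
```

```bash
python3 -m pendant '[0,0,0,0,0,0.03,0.45,0,0,0,0,0,0.06,0.45,0,0,0,0,0,0.09,0.45,0,0,0,0,0,0.12,0.45,0,0,0,0,0,0.15,0.45,0,0,0,0,0,0.18,0.45,0,0,0,0,0,0.21,0.45,0,0,0,0,0,0.24,0.45,0,0,0,0,0,0.27,0.45,0,0,0,0,0,0.3,0.45]'
python3 -m pendant '[0,0,0,0,0,0.02,0.45,0,0,0,0,0,0.04,0.45,0,0,0,0,0,0.06,0.45,0,0,0,0,0,0.07,0.45,0,0,0,0,0,0.08,0.45,0,0,0,0,0,0.09,0.45,0,0,0,0,0,0.1,0.45,0,0,0,0,0,0.1,0.45,0,0,0,0,0,0.1,0.45,0,0,0,0,0,0.1,0.45]'
python3 -c "
from h import *
to([.654,.081,.165],-50)"
```

```text
clock: 13.88
eef_pos: [0.6552, 0.0789, 0.1676]
tool_rot: [0.872, 0.49, 0.003, 0.003]
ft_force: [-3.6, -5.0, 14.9]
grip_width: 0.0387
grasp_force: 8.0
clock: 14.72
eef_pos: [0.6549, 0.079, 0.1676]
tool_rot: [0.936, 0.351, 0.003, 0.003]
ft_force: [-4.3, -5.9, 16.4]
grip_width: 0.0381
grasp_force: 21.7
t [ 0.0012 -0.0043  0.0052] head -48.92 az 0.006
pos [0.6549 0.079  0.1676] tilt [ 0.0082 -0.0023 -1.    ] J [ 0.12  0.6   0.32  1.28 -0.    2.55] F [-4.3 -5.9 16.4] M [-0.99  1.07  1.15] gw 0.0381 t 14.7167
```

Left lock is on its stop as well (1.15 N m). Back off, lift, and look.

```bash
python3 -m pendant '[0,0,-0.008,0,0,-0.02,0.45,0,0,-0.016,0,0,-0.06,0.45,0,0,-0.03,0,0,-0.08,0.45,0,0,-0.06,0,0,-0.08,0.45,0,0,-0.1,0,0,-0.08,0.45,0,0,-0.15,0,0,-0.08,0.45,0,0,-0.2,0,0,-0.12,0.45,0,0,-0.25,0,0,-0.16,0.45,0,0,-0.3,0,0,-0.2,0.45,0,0,-0.3,0,0,-0.2,0.45]'
python3 - <<'E'
from h import *
w=cam("wrist")[0]; s=cam("side")[0][120:280,170:340]
save("w6",np.hstack([cv2.resize(w,(420,315)),cv2.resize(s,(335,315),interpolation=2)]))
E
```

```text
clock: 15.55
eef_pos: [0.6551, 0.0807, 0.3193]
tool_rot: [0.782, 0.624, 0.005, 0.003]
ft_force: [0.3, -0.5, 0.5]
grip_width: 0.0384
grasp_force: 0.0
```

View pics/w6.png

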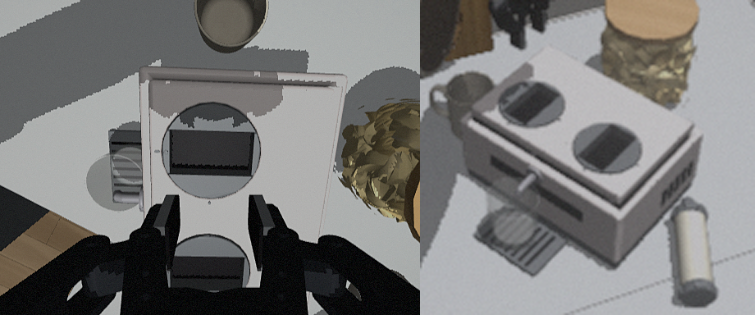

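Both slots (wrist ~(211,150) and ~(208,268)) run front to back, the cover is down, and the glass, mug and filter are undisturbed.

```bash
python3 -c "
from h import *
print(bot.job_done())"
```

```text
the job is handed in; nothing more can be done
None
```

The cover is pushed shut and both turn-locks are turned clockwise to their stops; I handed the job in at about 15.7 s, with the cover staying down by itself and the glass, mug and old filter looking undisturbed in the last picture (no verdict was returned).

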